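Gauge the angled bore of a drill guide

TASK

Press the red sprung lever down until it clicks and stays down, which swings the red shutter off the mouth of the brass guide tube. Then take the gauge rod from its rest by the blue handle, slide it into the sloping tube until its collar stops on the mouth, draw it straight out again, and show it for reading: hold the rod level, scale upward, with its tip over the middle of the white reading plate and a few centimetres to a hand's breadth above it, touching nothing but the gripper. Finish while still holding it there; leave the lever down and the pipe tee, tape roll and spanner where they are.

Things in the scene. Friction and masses are not known exactly. Their poses are not given: they have to be found in the camera images.
- guide_tube: Brass guide tube on the fixed fixture. Origin: centre of its mouth, 100 mm above the table. x runs along the bore into the tube, 35 degrees below the horizontal; y is level; z points up, square to the bore. Bore 12 mm diameter, flared over the last 15 mm to 20 mm at the mouth; rim 28 mm outside; tube 125 mm long, lower end open.
- guide_fixture: Fixed grey fixture with tube, shutter and lever. Origin on the table straight below the tube's mouth; x level, the way the rod goes in; y level (lever on the -y side, facing the robot); z up. Base plate 10 mm thick, x = -25 to 140 mm, y = -50 to 50 mm. Nothing on it stands higher than the tube's mouth rim (112 mm).
- lever (a joint): Angle of the sprung lever, rad: 0 raised (start), 0.45 fully down. It springs back if let go early; pressed past about 0.3 it snaps on down and a pawl holds it there (at about 0.42 when let go). Takes about 6 N on its pad. It also turns the shutter.
- shutter (a joint): Angle of the red shutter, a disc 29 mm across and 3 mm thick that covers the mouth, 2 to 5 mm in front of it: 0 closed, about 1.3 rad open (lever latched), when it stands aside and below on the tube's -y side, clear of the rod's collar. Moved by the lever only.
- lever_pad (a point): Centre of the top of the lever's red pad (28 x 28 mm). The lever pivots 75 mm from the pad about an axis along the fixture's x, 45 mm above the table. The pad's top is about 84 mm above the table when raised, 52 mm when fully down; press it straight down; it moves about 10 mm outward (fixture -y) meanwhile. Nothing stands above it.
- gauge_rod: Gauge rod, 0.07 to 0.14 kg, level in its rest, axis 65 mm above the table. Origin on its axis inside the blue handle; x along the rod to the tip, y across, z up (scale side: brass strip, black ticks). Handle 14 mm wide (y), 20 high (z), x = -50 to 40 mm; dark collar 30 mm diameter, x = 40 to 46; steel shank 8 mm diameter to the slightly pointed tip at x = 146. Balance point about x = 20 mm.
- rod_collar (a point): Centre of the collar's front face, 46 mm from the rod's origin toward the tip; it meets the mouth when the rod is home.
- rod_tip (a point): Tip of the gauge rod, 146 mm from the rod's origin.
- rod_rest: Fixed grey rest: base plate 165 x 56 x 8 mm, two open-topped forks 10 mm thick at x = -43 mm (27 mm wide, under the handle's end) and x = 85 mm (21 mm wide, under the shank). Origin on the table straight below the rod's origin; x is the rod's direction. The handle between is free on both sides, 47 mm clear beneath; lift straight up.
- reading_plate: Fixed reading plate lying on the table: white with a dark border and black ticks, 70 x 110 x 6 mm. Origin: centre of its underside, on the table.
- pipe_tee: Loose brass-coloured pipe tee, 60 x 80 x 39 mm; leave alone. Origin at its underside.
- tape_roll: Loose roll of black tape, 68 mm diameter, 19 high; leave alone. Origin at its underside.
- spanner1: Loose combination spanner, 36 x 170 x 7 mm; leave alone. Origin at its underside.

How it is judged:
By the outcome, as a careful person would: the job done as asked, in the order asked, and still so for the second after the job is handed in, while the arm keeps its last pose, push and grip.
It also fails if it takes over 64 s, if anything falls off the work surface, if the arm or the gripper's body presses on something with over 40 N, if the wrist force passes 120 N, or if a joint passes its speed limit or range.

ROBOT

A 6-joint arm with a two-finger parallel gripper is mounted at the origin on a cart in front of the work surface, level with it; the furniture and walls round the work are solid. World frame = base frame: x ahead of the robot, y to its left, z up, the work surface at z = 0. Lengths are in m, angles in degrees, forces in N, time in s.
With the tool pointing down it reaches from about 0.4 to 0.825 m from the base axis. Payload 7 kg.
Tool frame: the origin (TCP) lies midway between the tips of the shut fingers; the grasp point (between the pads) lies hold_point_z behind it (hold_point_z is the distance from the TCP to the grasp point, in m); z points along the fingers, y is the line along which they close (so a half turn about z gives the same grasp; the last joint's range is limited). The gripper opens to 88 mm and grips with 3 to 60 N. Pads are 19 mm wide; open, the fingers measure 130 mm over their backs; the gripper's body (78 mm by 193 mm) begins 47 mm behind the grasp point.
Start: joints at [88.528, 20.546, 0.682, 0, -70.136, -16.507], TCP at [0.208, 0.642, 0.227] pointing down, gripper open.
Joint ranges: [-176.03, 176.03], [-82.01, 121.73], [-58.28, 71.71], [-173.87, 95.51], [-174.79, -0.11], [-173.66, 173.66]. Speed limits (degrees/s): [136.94, 136.94, 172.46, 180, 180, 180].

INTERFACE

Orientations are given as [roll, pitch, yaw] about the fixed x, y, z axes, in that order (R = Rz(yaw) Ry(pitch) Rx(roll)).
In Python, from plant import * gives the robot as it stands.
- The arm moves only by the tool step_arm, never from a script. Its argument "steps" is a list that holds one entry, the list of rows, each a list of 6 numbers: the shift along the tool's x, y, z scaled (see below), then the turn, a rotation vector about the tool's x, y, z scaled (see below). In form: [[[tx, ty, tz, wx, wy, wz], ...]]. A call has 1 to 20 rows; each row is the pose to reach, as a shift and turn from the pose commanded when the call began, along the tool's axes at that moment; what a row does not reach only later rows make up. The controller multiplies each number of a shift by 100 mm and each number of a turn by 0.5 rad. A row lasts 1/10 s, in which the tool goes at most 50 mm and 8.59 degrees, less where a joint would pass 70% of its speed; a pose out of reach is approached as far as the arm can. A call with a number of a shift or a turn outside -1 to 1 is refused whole. A call with a gripper value outside its range is refused whole. "jaw" is the closure in counts, from 0 (fully open) to 255 (shut), set as the call begins (left out, the last holds). The fingers move at their own pace and stop on an object; the grip force is fixed at half the most. Time passes only in rows, so rows that repeat a pose let the fingers close. It gives the time, the measured TCP pose, the force, the opening and the grip force at its end, in the units of the state.
- get_obs(): the state, without advancing time (a new reading comes with each control period).
- snapshot(name): name is "scene" or "top" or "wrist"; returns (picture, depth): 400x640x3 uint8, red, green, blue; 400x640 float32, m along the optical axis (not along the pixel's ray), 0 where there is no reading.
- calibration(name): a dict with "mtx" (3x3 intrinsics, pixels), "rvec" (rotation vector, rad) and "tvec" (3), from world to camera coordinates, as OpenCV has them. Camera axes: x right, y down, z forward; pixel columns grow to the right and rows downward; lengths in m; the calibration is good to about 2 mm. A picture is of the moment at which its call begins: read the wrist's pose just before it. calibration takes no time and is no camera call; for the wrist camera it gives the pose at the moment of the call.
- close_job(): hands the job in; it is judged then, once.
The state is a dict: "clock": time; "joint_pos": joint angles; "qvel": joint speeds; "tau": joint torques, N m; "tool_pos": TCP position; "orientation": TCP orientation; "force": force on the tool from outside, world axes, zero at the start; "moment": the same for the moment, N m; "opening": finger opening in m; "gripper_force": force on a finger pad.
Only numpy, scipy, OpenCV 4.12 (cv2) and the standard library are available. Lean on these libraries where they do the work, as an engineer would, in place of code of your own. Each camera call takes 0.05 s, during which the arm holds its last target. There are 200 camera calls.

## Working session

There is one attempt and no reset: what is moved stays moved. The work goes in short steps, Python scripts to look and compute and a tool call to move; the robot and the scene stay as the last step left them, time stands still between calls to the robot, and variables do not carry over. Pictures are saved under pics/ and viewed, at most 10 in all, crops included, and the job is handed in when it is done.

Besides the shell and the picture viewer there is one more tool, called after "Request:" as name([rows], argument=value, ...), one row to a line, values as JSON. step_arm: Moves the arm, as the interface text tells. Its arguments: {"type":"object","properties":{"steps":{"type":"array","items":{"type":"array","items":{"type":"array","items":{"type":"number","minimum":-1,"maximum":1}}}},"jaw":{"type":"number"}},"required":["steps"]}

```bash
ls; mkdir -p pics; python3 - <<'E'
from plant import *
import cv2,numpy as np
print(get_obs())
for n in("scene","top"):
    p,d=snapshot(n); cv2.imwrite(f"pics/{n}0.png",p[:,:,::-1]); np.save(f"{n}_d.npy",d)
    c=calibration(n);print(n,c)
E
```

```text
pics
{'clock': 0.0, 'joint_pos': array([ 8.85303610e+01,  2.05908369e+01,  6.33620672e-01, -1.87796315e-02,
       -7.01364493e+01, -1.65054709e+01]), 'qvel': array([-0.11576524, -0.09195861,  0.00888303, -0.05683974, -0.03407401,
        0.00517532]), 'tau': array([-1.92182000e-03, -5.82713342e+01,  2.93054974e+01,  6.99724361e+00,
        6.81298159e-03, -1.70704088e-04]), 'tool_pos': array([0.20820642, 0.64156931, 0.2256325 ]), 'orientation': array([ 1.79905178e+02, -9.68680170e-03, -1.79814974e+01]), 'force': array([-0.14508794,  0.03006507, -0.70967593]), 'moment': array([ 0.02562305, -0.03758264,  0.09829696]), 'gripper_force': 0.0, 'opening': 0.08766637368499172}
scene {'mtx': array([[427.71962384,   0.        , 319.77243843],
       [  0.        , 427.71962384, 199.0967121 ],
       [  0.        ,   0.        ,   1.        ]]), 'rvec': array([ 2.23249325, -0.76175644,  0.31161608]), 'tvec': array([-0.43232497,  0.30481606,  0.9974215 ])}
top {'mtx': array([[410.37343722,   0.        , 318.90273576],
       [  0.        , 410.37343722, 207.67405346],
       [  0.        ,   0.        ,   1.        ]]), 'rvec': array([ 2.16171748, -2.19788724,  0.10972291]), 'tvec': array([-0.03232746,  0.51875739,  1.06531728])}
```

View pics/scene0.png

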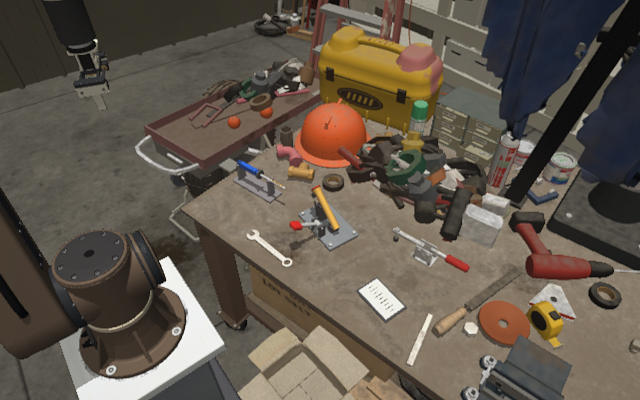

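View pics/top0.png

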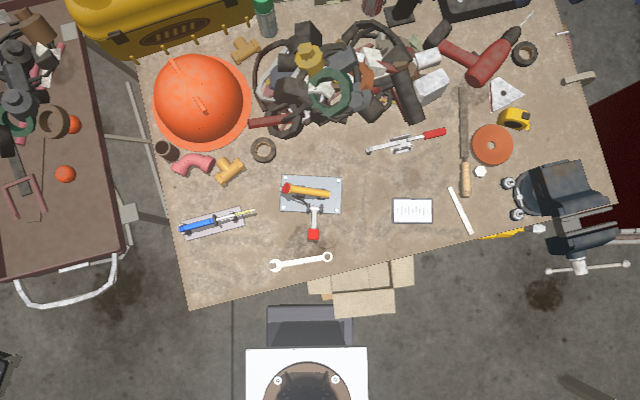

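The scene view shows the base at lower left and the fixture at about (325,220), with the rod at (260,178) and the plate at (382,299). The top view shows the rod from (180,229) to (255,211), the tube mouth at about (287,188), the red pad at (313,235) and the plate at (412,211). Next I'll measure these by colour.

```bash
cat > h.py <<'E'
import cv2,numpy as np
from scipy.spatial.transform import Rotation as Ro
def cam(c):
    R=cv2.Rodrigues(np.asarray(c["rvec"],float))[0];t=np.asarray(c["tvec"],float).ravel();return np.asarray(c["mtx"]),R,t
def ray(c,uv,z):
    K,R,t=cam(c);uv=np.atleast_2d(uv).astype(float)
    d=np.c_[uv,np.ones(len(uv))]@np.linalg.inv(K).T@R;o=-R.T@t
    return o+d*((z-o[2])/d[:,2])[:,None]
def proj(c,P): return cv2.projectPoints(np.atleast_2d(P).astype(float),np.asarray(c["rvec"],float),np.asarray(c["tvec"],float),c["mtx"],None)[0][:,0]
def hsv(p): return cv2.cvtColor(p,cv2.COLOR_RGB2HSV)
def mask(p,lo,hi,box):
    m=cv2.inRange(hsv(p),np.array(lo),np.array(hi));k=np.zeros_like(m);x0,y0,x1,y1=box;k[y0:y1,x0:x1]=m[y0:y1,x0:x1];return k
def pts(m):
    y,x=np.nonzero(m);return np.c_[x,y]
def big(m):
    n,l,s,c=cv2.connectedComponentsWithStats(m);i=1+np.argmax(s[1:,4]);return (l==i).astype(np.uint8)*255
E
python3 - <<'E'
from plant import *
from h import *
c=calibration("top");p=cv2.imread("pics/top0.png")[:,:,::-1].copy()
def show(n,m,z):
    m=big(m);q=pts(m);w=ray(c,q,z);ce=w.mean(0);r=cv2.minAreaRect((w[:,:2]*1000).astype(np.float32))
    print(n,len(q),q.mean(0).round(1),ce.round(4),"rect",[np.round(v,1) for v in r])
show("handle",mask(p,(95,120,60),(125,255,255),(170,200,262,245)),.075)
show("pad",mask(p,(0,150,80),(8,255,255),(300,225,330,245)),.084)
show("shutter",mask(p,(0,150,80),(8,255,255),(275,175,300,200)),.1)
show("tube",mask(p,(14,130,80),(30,255,255),(280,175,340,205)),.08)
show("plate",mask(p,(0,0,190),(180,40,255),(385,190,440,230)),.006)
o=get_obs()
print(ray(c,[[255,211],[180,229],[287,188]],.065))
pc=calibration("wrist");K,R,t=cam(pc);T=Ro.from_euler("xyz",o["orientation"],degrees=True).as_matrix()
print("cam in tool",T.T@(-R.T@t-o["tool_pos"]),"\n",T.T@R.T)
import plant;print([n for n in dir(plant) if n[0]!='_'])
E
python3 -c "
import cv2;p=cv2.imread('pics/top0.png');cv2.imwrite('pics/topc.png',cv2.resize(p[160:280,170:330],None,fx=5,fy=5,interpolation=2))"
```

```text
handle 188 [195.7 224.6] [0.4758 0.2698 0.075 ] rect [array([475.6, 269.7]), array([14.1, 86.9]), np.float64(13.2)]
pad 116 [313. 234.] [ 0.4472 -0.0243  0.084 ] rect [array([447.1, -24.4]), array([24.9, 24.9]), np.float64(89.0)]
shutter 56 [285.9 187.9] [0.5616 0.0407 0.1   ] rect [array([561.6,  40. ]), array([15.9, 22.8]), np.float64(55.9)]
tube 272 [308.3 190.9] [ 0.5559 -0.0143  0.08  ] rect [array([556.3, -15.5]), array([103.3,  18.9]), np.float64(82.1)]
plate 853 [412.3 210.3] [ 0.5087 -0.2932  0.006 ] rect [array([ 509.4, -293.9]), array([101.4,  59.6]), np.float64(89.1)]
[[0.50852883 0.1224027  0.065     ]
 [0.4658673  0.31217973 0.065     ]
 [0.56632348 0.04037869 0.065     ]]
cam in tool [ 0.0773916   0.00122256 -0.15759822] 
 [[-5.33761793e-04 -9.58958643e-01 -2.83545474e-01]
 [ 9.99999665e-01 -6.87939579e-04  4.44175634e-04]
 [-6.21008217e-04 -2.83545142e-01  9.58958689e-01]]
['PlanningError', 'calibration', 'close_job', 'get_obs', 'hold_point_z', 'snapshot']
```

View pics/topc.png

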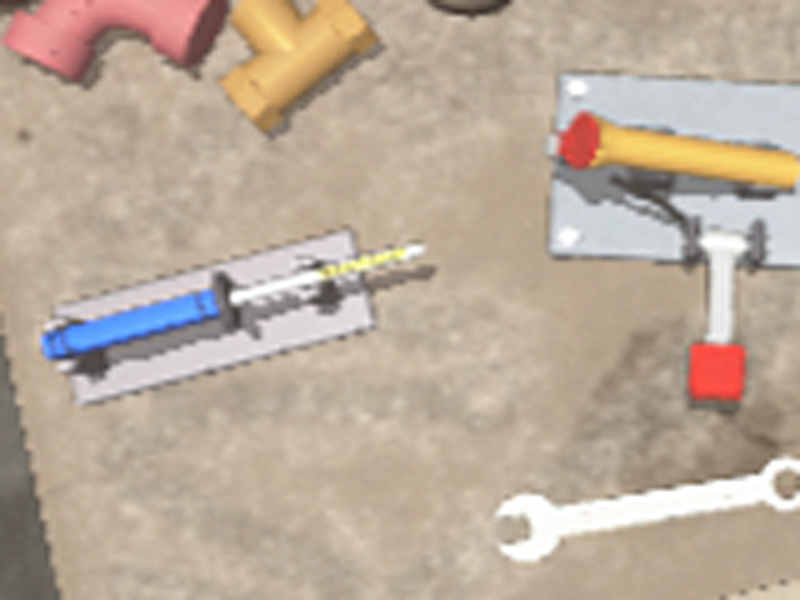

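The top view gives the rod about 77° clockwise from +x, with the handle near (0.476, 0.270). The mouth is near (0.56, 0.04) and the pad near (0.447, -0.024). The rod scale faces up and the shutter is closed. I'll move over the rod first.

Request:
step_arm([
  [[0.2,0.1,0,0,0,0],[0.45,0.25,0,0,0,0],[0.75,0.45,0,0,0,0],[1,0.6,0,0,0,0]],
], jaw=255)

```text
clock: 0.5
tool_pos: [0.286, 0.5519, 0.2262]
orientation: [179.9, -0.0, -18.0]
force: [-0.2, 0.8, -0.4]
opening: 0.0614
gripper_force: 0.0
```

Request:
step_arm([
  [[0.33,0.2,0,0,0,0],[0.67,0.4,0,0,0,0],[1,0.6,0,0,0,0]],
])

```text
clock: 0.8
tool_pos: [0.3626, 0.464, 0.2264]
orientation: [180.0, 0.0, -18.0]
force: [0.2, -1.0, 1.6]
opening: 0.037
gripper_force: 0.0
```

Request:
step_arm([
  [[0.33,0.2,0,0,0,0],[0.67,0.4,0,0,0,0],[1,0.6,0,0,0,0]],
])

```text
clock: 1.1
tool_pos: [0.439, 0.376, 0.2265]
orientation: [180.0, 0.0, -18.0]
force: [0.8, 0.7, 0.0]
opening: 0.0133
gripper_force: 0.0
```

Request:
step_arm([
  [[0.3,0.2,0,0,0,0],[0.5,0.3,0,0,0,0],[0.6,0.4,0,0,0,0],[0.6,0.4,0,0,0,0],[0.6,0.4,0,0,0,0],[0.6,0.4,0,0,0,0]],
])

```text
clock: 1.7
tool_pos: [0.4824, 0.3221, 0.2265]
orientation: [-180.0, 0.0, -17.9]
force: [-0.8, 0.5, -1.0]
opening: 0.0001
gripper_force: 0.0
```

```bash
python3 - <<'E'
from plant import *
from h import *
c=calibration("wrist");p,d=snapshot("wrist");np.savez("w1.npz",d=d,**c)
cv2.imwrite("pics/w1.png",p[:,:,::-1]);o=get_obs();print(o["joint_pos"].round(1),o["tool_pos"],o["orientation"],hold_point_z,o["clock"])
E
```

```text
[ 53.1  11.7 -11.6  -0.  -66.7  19. ] [0.48236429 0.32226775 0.2265353 ] [-1.79996837e+02  3.06800703e-03 -1.79164537e+01] 0.0188 1.75
```

View pics/w1.png

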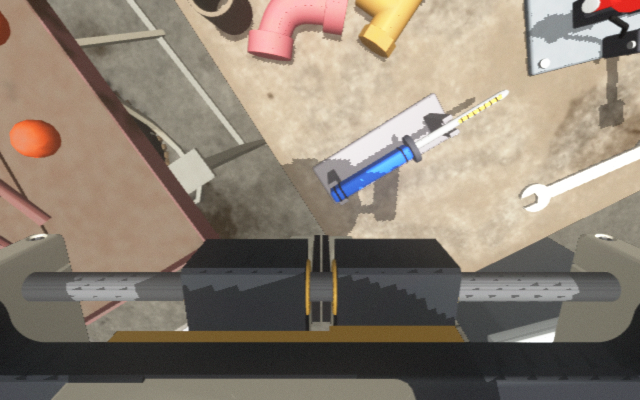

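The wrist view shows the blue handle from (337,196) to (415,150), the tip at (507,92), and the shut fingers at (320,240).

```bash
python3 - <<'E'
from h import *
c=np.load("w1.npz");p=cv2.imread("pics/w1.png")[:,:,::-1].copy()
m=big(mask(p,(95,120,40),(128,255,255),(320,120,430,210)))
w=ray(c,pts(m),.07);r=cv2.minAreaRect((w[:,:2]*1000).astype(np.float32));print(r)
print("ends",ray(c,[[507,92],[414,151]],.065))
for lo,hi,b in(((0,0,130),(180,60,255),(440,80,515,130)),):
    q=pts(big(mask(p,lo,hi,b)));w=ray(c,q,.066);d=cv2.fitLine((w[:,:2]*1000).astype(np.float32),cv2.DIST_L2,0,.01,.01).ravel();print(d,np.degrees(np.arctan2(d[1],d[0])),w[:,1].min(),w[w[:,1].argmin()])
E
```

```text
((476.67254638671875, 269.92156982421875), (16.38690757751465, 90.36969757080078), 13.955690383911133)
ends [[0.51172363 0.12441473 0.065     ]
 [0.48418299 0.22173248 0.065     ]]
[4.6324289e-01 8.8623136e-01 5.0889578e+02 1.5445604e+02] 62.40343 0.1177141217676261 [0.51611483 0.11771412 0.066     ]
```

Request:
step_arm([
  [[0.05,0.25,0,0,0,0],[0.1,0.6,0,0,0,0],[0.2,1,0,0,0,0]],
])

```text
clock: 2.05
tool_pos: [0.4702, 0.2206, 0.2263]
orientation: [180.0, 0.0, -17.8]
force: [1.4, 0.0, -0.6]
opening: 0.0004
gripper_force: 0.0
```

Request:
step_arm([
  [[0.07,0.33,0,0,0,0],[0.14,0.67,0,0,0,0],[0.2,1,0,0,0,0]],
])

```text
clock: 2.35
tool_pos: [0.4586, 0.1184, 0.2267]
orientation: [-180.0, -0.0, -17.9]
force: [0.4, -0.7, 0.5]
opening: 0.0004
gripper_force: 0.0
```

Request:
step_arm([
  [[0.07,0.33,0,0,0,0],[0.14,0.67,0,0,0,0],[0.2,1,0,0,0,0]],
])

```text
clock: 2.65
tool_pos: [0.447, 0.0172, 0.2268]
orientation: [-180.0, -0.0, -17.9]
force: [-0.8, 0.1, 0.5]
opening: 0.0005
gripper_force: 0.0
```

Request:
step_arm([
  [[0.03,0.2,0,0,0,-0.2],[0.07,0.32,0,0,0,-0.4],[0.1,0.41,0,0,0,-0.63],[0.1,0.41,0,0,0,-0.63],[0.1,0.41,0,0,0,-0.63],[0.1,0.41,0,0,0,-0.63]],
])

```text
clock: 3.25
tool_pos: [0.4443, -0.0236, 0.2266]
orientation: [-180.0, -0.0, -0.0]
force: [0.1, 0.6, -0.1]
opening: 0.0002
gripper_force: 0.0
```

```bash
python3 - <<'E'
from plant import *
from h import *
c=calibration("wrist");p,d=snapshot("wrist");np.savez("w2.npz",d=d,**c)
cv2.imwrite("pics/w2.png",p[:,:,::-1]);o=get_obs();print(o["joint_pos"].round(1),o["tool_pos"],o["orientation"],o["clock"])
E
```

```text
[ 22.5  -1.8 -26.7  -0.  -65.1  67.5] [ 0.44426709 -0.02364927  0.22656507] [-1.79994012e+02 -2.03267012e-03  1.67935579e-02] 3.3
```

View pics/w2.png

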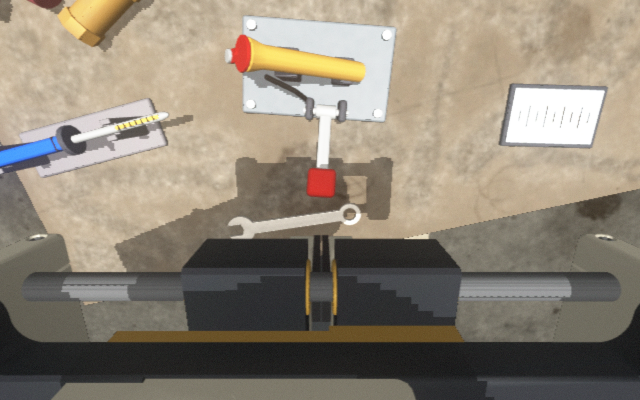

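This view shows the pad at (321,183), the base plate corners at about (246,16), (396,27), (385,122) and (243,112), the shutter at (241,53), the tube ending at (362,71) and the plate centre at (553,116).

```bash
python3 - <<'E'
from h import *
p=cv2.imread("pics/w2.png")[:,:,::-1].copy();c=np.load("w2.npz")
def rect(n,m,z):
    q=pts(m);w=ray(c,q,z);r=cv2.minAreaRect((w[:,:2]*1000).astype(np.float32));print(n,len(q),w.mean(0).round(4),[np.round(v,1) for v in r]);return r
rect("pad",big(mask(p,(0,130,60),(8,255,255),(300,160,345,200))),.084)
rect("shutter",big(mask(p,(0,130,60),(8,255,255),(225,30,255,80))),.1)
w=hsv(p)
# base plate: greyish low-sat, bluish
m=mask(p,(90,5,110),(130,60,255),(235,5,405,130));m=cv2.morphologyEx(m,cv2.MORPH_OPEN,np.ones((3,3)));m=big(m)
rect("base",m,.01)
g=ray(c,[[246,16],[396,27],[385,122],[243,112]],.01);print(g.round(4),g.mean(0))
m=big(mask(p,(14,130,60),(30,255,255),(235,30,375,90)))
q=pts(m);print("tube px ends",q[q[:,0].argmin()],q[q[:,0].argmax()])
d=cv2.fitLine(q.astype(np.float32),cv2.DIST_L2,0,.01,.01).ravel();print(d)
m=cv2.morphologyEx(mask(p,(0,0,170),(180,50,255),(495,75,615,155)),cv2.MORPH_CLOSE,np.ones((7,7)));rect("plate",big(m),.006)
E
```

```text
pad 796 [ 0.4485 -0.0252  0.084 ] [array([448.3, -25.1]), array([28.1, 28.4]), np.float64(86.3)]
shutter 528 [0.5617 0.0401 0.1   ] [array([561.8,  40.8]), array([15.6, 27.6]), np.float64(85.4)]
base 2530 [ 0.5856 -0.0512  0.01  ] [array([588.6, -47.1]), array([134.4,  58.2]), np.float64(62.7)]
[[ 0.6105  0.0533  0.01  ]
 [ 0.6    -0.105   0.01  ]
 [ 0.502  -0.0989  0.01  ]
 [ 0.5132  0.0633  0.01  ]] [ 0.55641794 -0.02181844  0.01      ]
tube px ends [247  69] [364  68]
[9.8716646e-01 1.5969451e-01 3.0252243e+02 6.2589764e+01]
plate 8103 [ 0.5076 -0.2932  0.006 ] [array([ 508.5, -297.9]), array([144.6,  88.2]), np.float64(90.0)]
```

Fixture x points at about -93.8°, the mouth is near (0.560, 0.036) and the pad near (0.448, -0.025). These agree with the given sizes, so I'll press the lever.

Request:
step_arm([
  [[0,0.01,0.3,0,0,0],[0,0.015,0.6,0,0,0],[0,0.015,0.9,0,0,0],[0,0.015,1,0,0,0],[0,0.015,1,0,0,0]],
])

```text
clock: 3.8
tool_pos: [0.4435, -0.0258, 0.1256]
orientation: [179.9, 0.2, 0.1]
force: [-0.5, 0.1, 0.2]
opening: 0.0003
gripper_force: 0.0
```

Request:
step_arm([
  [[0,0,0.15,0,0,0],[0,0,0.3,0,0,0],[0,0,0.4,0,0,0],[0,0,0.46,0,0,0],[0,0,0.52,0,0,0],[0,0,0.58,0,0,0],[0,0,0.64,0,0,0],[0,0,0.7,0,0,0],[0,0,0.74,0,0,0],[0,0,0.74,0,0,0],[0,0,0.74,0,0,0]],
])

```text
clock: 4.9
tool_pos: [0.4442, -0.0257, 0.0525]
orientation: [180.0, 0.0, 0.1]
force: [-0.7, 0.6, 3.0]
opening: 0.0006
gripper_force: 1.2
```

Request:
step_arm([
  [[0,0,0.02,0,0,0],[0,0,0.03,0,0,0],[0,0,0.03,0,0,0]],
])

```text
clock: 5.2
tool_pos: [0.4443, -0.0258, 0.0511]
orientation: [180.0, -0.0, 0.1]
force: [-9.4, 3.4, 27.3]
opening: 0.0008
gripper_force: 13.7
```

Request:
step_arm([
  [[0,0,-0.1,0,0,0],[0,0,-0.3,0,0,0],[0,0,-0.65,0,0,0],[0,0,-1,0,0,0]],
])

```text
clock: 5.6
tool_pos: [0.4437, -0.0261, 0.1504]
orientation: [180.0, 0.1, 0.1]
force: [1.0, 0.9, -0.2]
opening: 0.0005
gripper_force: 0.0
```

Request:
step_arm([
  [[0,0,-0.3,0,0,0],[0,0,-0.6,0,0,0],[0,0,-0.77,0,0,0],[0,0,-0.77,0,0,0],[0,0,-0.77,0,0,0],[0,0,-0.77,0,0,0]],
], jaw=0)

```text
clock: 6.2
tool_pos: [0.4436, -0.026, 0.2256]
orientation: [180.0, 0.1, 0.1]
force: [0.2, 0.1, -0.0]
opening: 0.043
gripper_force: 0.0
```

```bash
python3 - <<'E'
from plant import *
from h import *
c=calibration("wrist");p,d=snapshot("wrist");np.savez("w3.npz",d=d,**c)
cv2.imwrite("pics/w3.png",p[:,:,::-1]);o=get_obs();print(o["joint_pos"].round(1),o["tool_pos"],o["orientation"],o["clock"])
cv2.imwrite("pics/w3c.png",cv2.resize(p[0:220,200:420],None,fx=2.7,fy=2.7,interpolation=2)[:,:,::-1])
E
```

```text
[ 22.2  -1.7 -26.8  -0.  -65.   67.9] [ 0.44363964 -0.02598927  0.22556351] [1.79972470e+02 9.89567011e-02 5.92739844e-02] 6.25
```

View pics/w3c.png

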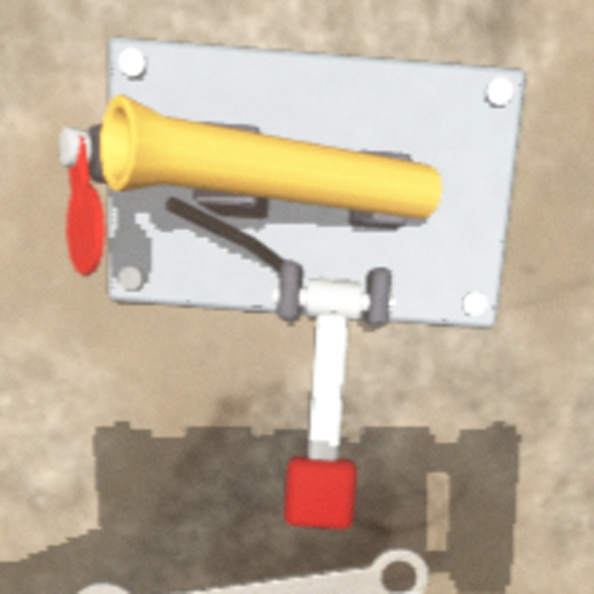

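The lever is latched and the shutter is swung aside. The mouth is clear at crop (121,143), which is image pixel (244.8,53). Now I'll refine the fixture pose and plan the rod grasp.

```bash
python3 - <<'E'
from h import *
c=np.load("w3.npz")
f=lambda L:np.array(L)/2.7+[200,0]
print("mouth",ray(c,f([[121,143]]),.1), "rim y-edges",ray(c,f([[128,95],[120,191]]),.1))
g=ray(c,f([[112,38],[523,70],[492,326],[110,302]]),.01);print(g.round(4),g.mean(0))
a=[np.degrees(np.arctan2(*(g[j]-g[i])[1::-1])) for i,j in((0,1),(3,2))];print(a)
az=np.radians(-93.8);print("mouth by base",g.mean(0)[:2]-.0575*np.array([np.cos(az),np.sin(az)]))
# tube silhouettes: upper/lower edges far part -> axis
p=cv2.imread("pics/w3.png")[:,:,::-1].copy();m=big(mask(p,(14,130,60),(30,255,255),(235,30,375,90)))
K,R,t=cam(c)
n=[]
xs=np.arange(275,352)
cen=np.array([[x,(np.nonzero(m[:,x])[0].min()+np.nonzero(m[:,x])[0].max())/2] for x in xs])
d=cv2.fitLine(cen.astype(np.float32),cv2.DIST_L2,0,.01,.01).ravel()
a0=np.array([d[2],d[3]]);dd=d[:2]
# plane through camera and line; intersect with z-level direction: solve axis az s.t. direction lies in plane
v=lambda q:R.T@np.linalg.inv(K)@np.r_[q,1]
N=np.cross(v(a0),v(a0+50*dd));N/=np.linalg.norm(N);o=-R.T@t
from scipy.optimize import brentq
az=brentq(lambda A:N@[np.cos(A)*np.cos(.61087),np.sin(A)*np.cos(.61087),-np.sin(.61087)],-1.9,-1.4)
print("tube az",np.degrees(az)); 
# x at mouth plane y=.037,z=.1
print("mouth x from plane",[(N@o-N[1]*y-N[2]*.1)/N[0] for y in(.035,.038)])
E
```

```text
mouth [[0.56082865 0.03481062 0.1       ]] rim y-edges [[0.5740006  0.03182595 0.1       ]
 [0.5472659  0.03603806 0.1       ]]
[[ 0.6109  0.0555  0.01  ]
 [ 0.5999 -0.1045  0.01  ]
 [ 0.5025 -0.0977  0.01  ]
 [ 0.5122  0.0633  0.01  ]] [ 0.55636251 -0.02086363  0.01      ]
[np.float64(-93.9412122303398), np.float64(-93.46007113795625)]
mouth by base [0.56017326 0.03650995]
tube az -94.06101308743679
mouth x from plane [np.float64(0.5612327254405468), np.float64(0.5616777660576843)]
```

Mouth is at (0.5608, 0.0355, 0.100), bore azimuth -93.9°. The rod origin is (0.478, 0.265), azimuth -76.3°, and both checks agree with its length. Moving above the handle at rod x = 15 mm, which is (0.4814, 0.2505).

Request:
step_arm([
  [[0.03,-0.25,0,0,0,0],[0.08,-0.6,0,0,0,0],[0.13,-1,0,0,0,0]],
])

```text
clock: 6.55
tool_pos: [0.4568, 0.0746, 0.2258]
orientation: [180.0, 0.1, -0.0]
force: [1.2, -0.0, 0.8]
opening: 0.0708
gripper_force: 0.0
```

Request:
step_arm([
  [[0.04,-0.33,0,0,0,0],[0.08,-0.67,0,0,0,0],[0.13,-1,0,0,0,0]],
])

```text
clock: 6.85
tool_pos: [0.4696, 0.1755, 0.2256]
orientation: [179.9, 0.1, 0.1]
force: [1.0, -0.1, 0.6]
opening: 0.0867
gripper_force: 0.0
```

Request:
step_arm([
  [[0.04,-0.3,0,0,0,0.25],[0.08,-0.55,0,0,0,0.5],[0.12,-0.76,0,0,0,0.75],[0.12,-0.765,0,0,0,0.9]],
])

```text
clock: 7.25
tool_pos: [0.482, 0.2527, 0.2249]
orientation: [179.9, 0.0, -25.9]
force: [0.0, -1.1, -0.9]
opening: 0.0876
gripper_force: 0.0
```

Request:
step_arm([
  [[0,0,0,0,0,0.25],[0,0,0,0,0,0.5],[0,0,0,0,0,0.75],[0,0,0,0,0,0.9]],
])

```text
clock: 7.65
tool_pos: [0.4815, 0.2505, 0.2253]
orientation: [179.9, -0.0, -51.8]
force: [0.3, -0.2, 0.1]
opening: 0.0879
gripper_force: 0.0
```

Request:
step_arm([
  [[0,0,0.1,0,0,0.25],[0,0,0.2,0,0,0.5],[0,0,0.3,0,0,0.75],[0,0,0.4,0,0,0.86],[0,0,0.4,0,0,0.86],[0,0,0.4,0,0,0.86],[0,0,0.4,0,0,0.86]],
])

```text
clock: 8.35
tool_pos: [0.4821, 0.2509, 0.1868]
orientation: [-180.0, -0.0, -76.0]
force: [0.7, -0.6, 0.0]
opening: 0.0878
gripper_force: 0.0
```

```bash
python3 - <<'E'
from plant import *
from h import *
c=calibration("wrist");p,d=snapshot("wrist")
cv2.imwrite("pics/w4.png",p[:,:,::-1]);o=get_obs();print(o["joint_pos"].round(1),o["tool_pos"],o["orientation"],o["clock"])
m=big(mask(p,(95,120,40),(128,255,255),(0,0,640,400)))
w=ray(c,pts(m),.072);print(len(w),cv2.minAreaRect((w[:,:2]*1000).astype(np.float32)))
T=Ro.from_euler("xyz",o["orientation"],degrees=True).as_matrix()
print("in tool y(mm):",((w-o["tool_pos"])@T)[:,1].mean()*1000)
E
```

```text
[ 48.2   9.9 -19.3   0.  -60.7 -34.2] [0.48208823 0.2508761  0.18690845] [-1.79974082e+02  8.71059994e-03 -7.60695572e+01] 8.4
1039 ((476.61846923828125, 268.75653076171875), (13.045848846435547, 68.41764831542969), 14.341512680053711)
in tool y(mm): 1.3840456322889212
```

View pics/w4.png

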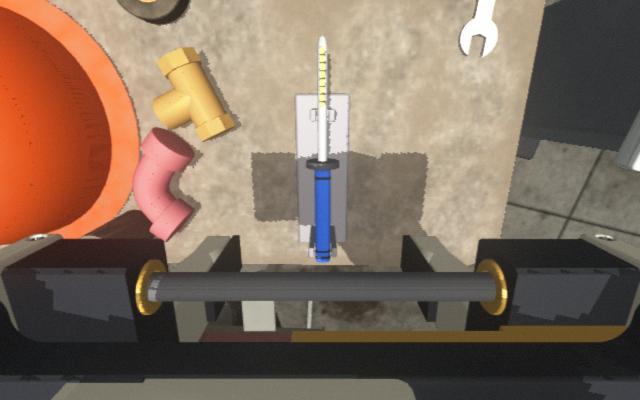

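The rod is centred between the open fingers at column 322, pointing straight ahead. Descending.

Request:
step_arm([
  [[0,0.014,0.25,0,0,0],[0,0.014,0.5,0,0,0],[0,0.014,0.75,0,0,0],[0,0.014,0.95,0,0,0],[0,0.014,1,0,0,0]],
])

```text
clock: 8.9
tool_pos: [0.4796, 0.2496, 0.0848]
orientation: [179.8, -0.1, -76.1]
force: [-1.4, -1.4, -0.5]
opening: 0.0877
gripper_force: 0.0
```

Request:
step_arm([
  [[0,0,0.15,0,0,0],[0,0,0.3,0,0,0],[0,0,0.4,0,0,0],[0,0,0.41,0,0,0],[0,0,0.41,0,0,0],[0,0,0.41,0,0,0]],
])

```text
clock: 9.5
tool_pos: [0.481, 0.2508, 0.0464]
orientation: [-179.9, 0.0, -76.1]
force: [0.4, 0.8, 0.0]
opening: 0.0874
gripper_force: 0.0
```

Request:
step_arm([
  [[0,0,0,0,0,0],[0,0,0,0,0,0],[0,0,0,0,0,0],[0,0,0,0,0,0],[0,0,0,0,0,0],[0,0,0,0,0,0],[0,0,0,0,0,0],[0,0,0,0,0,0],[0,0,0,0,0,0],[0,0,0,0,0,0],[0,0,0,0,0,0],[0,0,0,0,0,0]],
], jaw=255)

```text
clock: 10.7
tool_pos: [0.4805, 0.2504, 0.0456]
orientation: [-180.0, 0.0, -76.1]
force: [0.9, 0.2, 0.3]
opening: 0.0139
gripper_force: 30.0
```

Request:
step_arm([
  [[0,0,-0.1,0,0,0],[0,0,-0.25,0,0,0],[0,0,-0.45,0,0,0],[0,0,-0.7,0,0,0],[0,0,-0.9,0,0,0],[0,0,-1,0,0,0]],
])

```text
clock: 11.3
tool_pos: [0.4812, 0.2509, 0.1481]
orientation: [-179.8, 0.1, -76.1]
force: [-0.2, -0.2, -1.6]
opening: 0.014
gripper_force: 30.0
```

Request:
step_arm([
  [[0,0,-0.2,0,0,0],[0,0,-0.4,0,0,0],[0,0,-0.5,0,0,0],[0,0,-0.5,0,0,0],[0,0,-0.5,0,0,0],[0,0,-0.5,0,0,0]],
])

```text
clock: 11.9
tool_pos: [0.4799, 0.25, 0.1943]
orientation: [179.9, -0.0, -76.1]
force: [-0.2, 0.5, -1.4]
opening: 0.0138
gripper_force: 30.0
```

```bash
python3 - <<'E'
from plant import *
from h import *
c=calibration("wrist");p,d=snapshot("wrist");np.savez("w5.npz",d=d,**c)
cv2.imwrite("pics/w5.png",p[:,:,::-1]);o=get_obs();print(o["joint_pos"].round(1),o["tool_pos"],o["orientation"],o["opening"],o["gripper_force"],o["clock"])
cv2.imwrite("pics/w5c.png",cv2.resize(p[0:260,240:400],None,fx=2.3,fy=2.3,interpolation=2)[:,:,::-1])
T=Ro.from_euler("xyz",o["orientation"],degrees=True).as_matrix();hz=o["tool_pos"][2]+hold_point_z
q=proj(c,[o["tool_pos"]+T@[x,0,-hold_point_z] for x in(-.05,0,.025,.031,.131)]);print("expected px for x=-50,0,25,31,131",q.round(1))
E
```

```text
[ 48.3   9.4 -18.9  -0.  -61.8 -34.4] [0.48000151 0.24996546 0.19436709] [ 1.79896092e+02 -5.27321985e-02 -7.61417489e+01] 0.013751575752665359 29.999820291996002 11.95
expected px for x=-50,0,25,31,131 [[320.5 355.1]
 [320.4 271.3]
 [320.3 223.5]
 [320.3 211.3]
 [320.  -43.4]]
```

View pics/w5c.png

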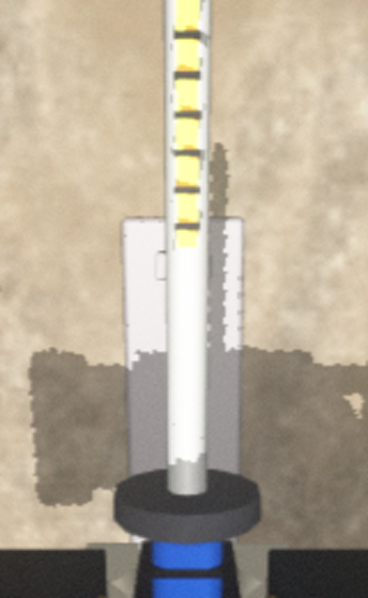

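The collar's front face is at about px (322,214) against 211 predicted, so the rod sits straight in the grip with the collar about 30 mm ahead of the grasp point. Now I'll work out the tilt and pre-insert pose.

```bash
cat > plan.py <<'E'
from plant import *
from h import *
M=np.array([.5608,.0355,.100]);az=np.radians(-93.9);s=np.radians(35)
b=np.array([np.cos(az)*np.cos(s),np.sin(az)*np.cos(s),-np.sin(s)]);u=np.array([np.cos(az)*np.sin(s),np.sin(az)*np.sin(s),np.cos(s)])
def goal(gap,tipx=.131,M=M):
    R=np.c_[b,np.cross(-u,b),-u];return M-b*(tipx+gap)-u*.019,R
def cmd(P,R,o=None):
    o=o or get_obs();T=Ro.from_euler("xyz",o["orientation"],degrees=True).as_matrix()
    return (T.T@(P-o["tool_pos"])/.1).round(3),(Ro.from_matrix(T.T@R).as_rotvec()/.5).round(3)
E
python3 - <<'E'
from plan import *
P,R=goal(.03);print(P,cmd(P,R))
c=np.load("w5.npz");o=get_obs();T=Ro.from_euler("xyz",o["orientation"],degrees=True).as_matrix()
h=o["tool_pos"][2]+hold_point_z
print("collar x,y in tool mm",((ray(c,[[321.7,214.3]],h+.004)-o["tool_pos"])@T*1000).round(1))
E
```

```text
[0.57051132 0.17795079 0.17678192] (array([ 0.916, -0.707,  0.175]), array([ 0.193, -1.214,  0.599]))
collar x,y in tool mm [[ 30.9   0.6 -22.8]]
```

Request:
step_arm([
  [[0,0,0,0.02,-0.15,0.07],[0,0,0,0.05,-0.3,0.15],[0,0,0,0.07,-0.45,0.22],[0,0,0,0.097,-0.607,0.3]],
])

```text
clock: 12.35
tool_pos: [0.4803, 0.2505, 0.1949]
orientation: [-178.5, 17.7, -84.6]
force: [-0.3, 0.0, -1.6]
opening: 0.0141
gripper_force: 30.0
```

Request:
step_arm([
  [[0,0,0,0.02,-0.15,0.07],[0,0,0,0.05,-0.3,0.15],[0,0,0,0.07,-0.45,0.22],[0,0,0,0.097,-0.607,0.3],[0,0,0,0.097,-0.607,0.3],[0,0,0,0.097,-0.607,0.3],[0,0,0,0.097,-0.607,0.3]],
])

```text
clock: 13.05
tool_pos: [0.4806, 0.2505, 0.1954]
orientation: [-179.8, 35.0, -93.8]
force: [-0.3, 0.2, -1.6]
opening: 0.014
gripper_force: 30.0
```

```bash
python3 - <<'E'
from plan import *
P,R=goal(.03);o=get_obs();print(o["joint_pos"].round(1),o["tool_pos"],o["orientation"],P,cmd(P,R,o))
E
```

```text
[ 23.1   6.  -17.3 -38.2 -55.7  -7.9] [0.48062062 0.25045727 0.19541223] [-179.84234636   34.98524017  -93.77286319] [0.57051132 0.17795079 0.17678192] (array([ 0.651, -0.945, -0.226]), array([-0.003, -0.001,  0.004]))
```

Request:
step_arm([
  [[0.05,-0.2,-0.1,0,0,0],[0.15,-0.5,-0.226,0,0,0],[0.3,-0.8,-0.226,0,0,0],[0.5,-0.945,-0.226,0,0,0.004],[0.6,-0.945,-0.226,0,0,0.004],[0.65,-0.945,-0.226,0,0,0.004],[0.65,-0.945,-0.226,0,0,0.004],[0.65,-0.945,-0.226,0,0,0.004]],
])

```text
clock: 13.85
tool_pos: [0.5699, 0.1786, 0.1776]
orientation: [-179.9, 35.1, -93.9]
force: [-1.1, 0.3, -0.5]
opening: 0.0135
gripper_force: 30.0
```

```bash
python3 - <<'E'
from plan import *
P,R=goal(.03);o=get_obs();print(o["tool_pos"],o["orientation"],cmd(P,R,o))
a=[]
for n in("scene","top","wrist"):
    c=calibration(n);p,d=snapshot(n);cv2.imwrite(f"pics/{n}6.png",p[:,:,::-1])
    np.savez(f"{n}6.npz",**c)
    x,y=proj(c,[M-b*.03])[0];print(n,"tip expected",x.round(1),y.round(1),"mouth",proj(c,[M]).round(1))
    if n!="wrist":
        x,y=int(x),int(y);a.append(cv2.resize(p[y-30:y+30,x-30:x+50],(400,300),interpolation=2))
    else: a.append(cv2.resize(p,(480,300)))
cv2.imwrite("pics/m6.png",np.vstack([np.hstack(a[:2]),np.hstack([a[2],np.zeros((300,320,3),np.uint8)])])[:,:,::-1])
E
```

```text
[0.56994363 0.17863633 0.17762446] [-179.8779782    35.08954772  -93.89090653] (array([ 0.01 , -0.006,  0.003]), array([-0.004,  0.003,  0.   ]))
scene tip expected 311.4 180.2 mouth [[316.3 189.7]]
top tip expected 277.5 186.7 mouth [[288.  188.2]]
wrist tip expected 320.4 -45.6 mouth [[ 320.4 -147.4]]
```

View pics/m6.png

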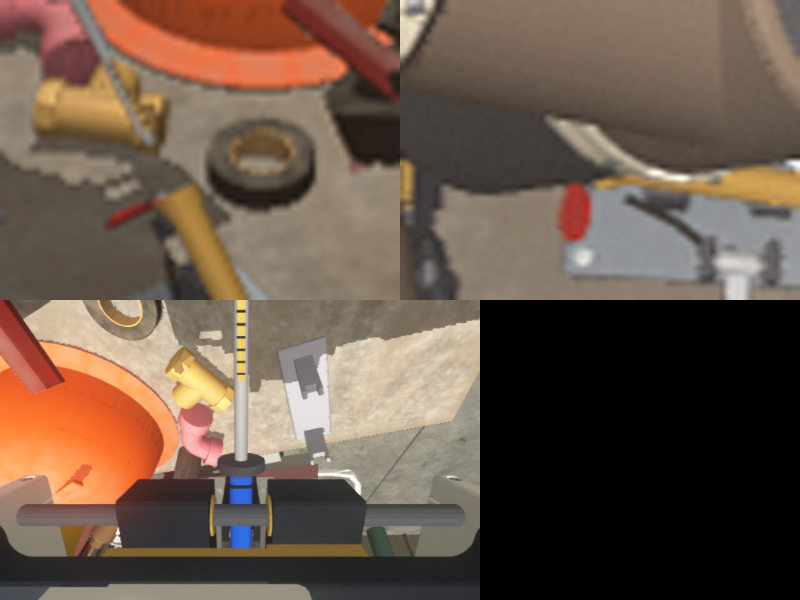

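In the scene crop the tip is at px (311,179) against (311.4,180.2) predicted. The mouth sits ahead along the line, and the shutter and lever are still open and down. I'll check the tube's centreline in the scene view against the model.

```bash
python3 - <<'E'
from plan import *
for f in("scene0","scene6"):
    c=np.load("scene6.npz");p=cv2.imread(f"pics/{f}.png")[:,:,::-1].copy()
    m=big(mask(p,(14,130,60),(30,255,255),(305,180,350,240)))
    q=pts(m).astype(float);e=proj(c,[M,M+b*.125]);d=(e[1]-e[0]);L=np.linalg.norm(d);d/=L;n=np.array([-d[1],d[0]])
    s_=(q-e[0])@d;v=(q-e[0])@n
    print(f,len(q),e.round(1),"L",L.round(1),"s range",s_.min().round(1),s_.max().round(1),"n",n.round(2))
    for a in range(-4,int(L),5):
        k=(s_>=a)&(s_<a+5)
        if k.any():print(a,v[k].min().round(1),v[k].max().round(1),((v[k].min()+v[k].max())/2).round(2))
    K,R,t=cam(c)
    # px -> mm of tool-y and u displacement
    print("per mm: y",((proj(c,[M+np.cross(-u,b)*.001])-e[0])@n),"u",((proj(c,[M+u*.001])-e[0])@n))
    if f=="scene6":
        g=cv2.cvtColor(p,cv2.COLOR_RGB2GRAY).astype(float)
        for gap in(.04,.06,.08,.1):
            x=proj(c,[M-b*gap])[0];prof=cv2.remap(p.astype(np.float32),*[np.float32([[x[i]+k*n[i] for k in np.arange(-6,6.5,1)]]) for i in(0,1)],cv2.INTER_LINEAR)[0]
            print(gap,prof.mean(1).astype(int))
E
```

```text
scene0 310 [[316.3 189.7]
 [337.  229.7]] L 45.0 s range -2.1 43.5 n [-0.89  0.46]
-4 -4.5 3.5 -0.5
1 -4.0 2.7 -0.66
6 -3.5 2.7 -0.38
11 -3.4 2.9 -0.28
16 -3.4 2.9 -0.21
21 -3.3 3.0 -0.15
26 -3.2 3.1 -0.06
31 -3.1 3.2 0.02
36 -3.5 2.8 -0.36
41 -3.0 3.3 0.14
per mm: y [0.32962926] u [-0.14273563]
scene6 298 [[316.3 189.7]
 [337.  229.7]] L 45.0 s range -1.6 43.5 n [-0.89  0.46]
-4 -4.5 4.4 -0.05
1 -4.0 2.7 -0.66
6 -3.5 2.8 -0.36
11 -3.4 2.9 -0.28
16 -2.9 2.9 0.02
21 -2.8 3.0 0.08
26 -2.8 3.1 0.15
31 -2.7 3.2 0.23
36 -3.0 3.2 0.09
41 -3.0 3.3 0.14
per mm: y [0.32962926] u [-0.14273563]
0.04 [127 103  68  59  78 114 129  97  86  72  71  76  81]
0.06 [131 136 145 135 105 108 127 140 157 150 142 135 125]
0.08 [106 109 126 133 131 108 114 129 141 138 137 127 128]
0.1 [138 138 138 131 115 131 131  91  82  79  78  79  82]
```

The model matches to within about 1 mm. Inserting slowly with force checks.

Request:
step_arm([
  [[0.1,0,0,0,0,0],[0.2,0,0,0,0,0],[0.3,0,0,0,0,0],[0.37,0,0,0,0,0],[0.44,0,0,0,0,0],[0.5,0,0,0,0,0],[0.55,0,0,0,0,0],[0.55,0,0,0,0,0]],
])

```text
clock: 14.8
tool_pos: [0.5671, 0.1324, 0.1447]
orientation: [-180.0, 35.1, -94.0]
force: [0.2, -0.1, -1.2]
opening: 0.0136
gripper_force: 30.0
```

```bash
python3 - <<'E'
from plan import *
P,R=goal(-.1);o=get_obs();print(o["tool_pos"],o["orientation"],o["force"],o["moment"],o["opening"],cmd(P,R,o))
E
```

```text
[0.56705415 0.13242333 0.14474638] [-179.98988724   35.07108821  -94.04189751] [ 0.23373622 -0.13041399 -1.21878016] [-2.03404034  0.05196405 -0.02658963] 0.013611784552394255 (array([ 0.742, -0.005, -0.001]), array([-0.003,  0.002, -0.004]))
```

Request:
step_arm([
  [[0.1,-0.002,0,0,0,0],[0.2,-0.005,0,0,0,0],[0.3,-0.005,0,0,0,0],[0.4,-0.005,0,0,0,0],[0.5,-0.005,0,0,0,0],[0.6,-0.005,0,0,0,0],[0.66,-0.005,0,0,0,0],[0.68,-0.005,0,0,0,0],[0.68,-0.005,0,0,0,0],[0.68,-0.005,0,0,0,0]],
])

```text
clock: 15.8
tool_pos: [0.564, 0.0776, 0.1064]
orientation: [-179.9, 35.1, -94.0]
force: [0.0, 0.7, -1.8]
opening: 0.0138
gripper_force: 30.0
```

Request:
step_arm([
  [[0.02,0,0,0,0,0],[0.04,0,0,0,0,0],[0.06,0,0,0,0,0],[0.07,0,0,0,0,0],[0.07,0,0,0,0,0]],
])

```text
clock: 16.3
tool_pos: [0.5635, 0.0723, 0.1026]
orientation: [-179.9, 35.1, -94.0]
force: [-0.9, 4.1, 3.1]
opening: 0.0138
gripper_force: 30.0
```

Request:
step_arm([
  [[0.01,0,0,0,0,0],[0.02,0,0,0,0,0],[0.02,0,0,0,0,0],[0.02,0,0,0,0,0]],
])

```text
clock: 16.7
tool_pos: [0.5635, 0.0723, 0.1026]
orientation: [-179.9, 35.3, -93.9]
force: [-2.2, 9.4, 8.4]
opening: 0.0136
gripper_force: 30.0
```

```bash
python3 - <<'E'
from plan import *
P,R=goal(-.1);o=get_obs();print(o["tool_pos"],o["force"],cmd(P,R,o))
p,d=snapshot("scene");c=calibration("scene");cv2.imwrite("pics/s7.png",cv2.resize(p[130:250,260:420],None,fx=4,fy=4,interpolation=2)[:,:,::-1])
E
```

```text
[0.5635341  0.07230318 0.10264774] [-2.2457121   9.38618287  8.36840388] (array([ 0.007,  0.002, -0.   ]), array([-0.004,  0.01 ,  0.   ]))
```

View pics/s7.png

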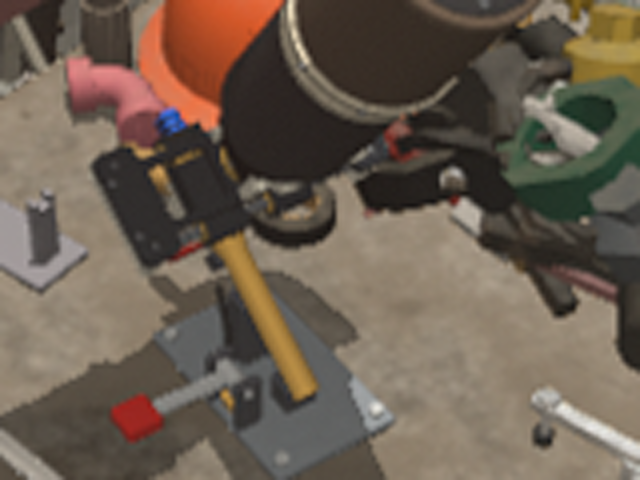

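The collar is home: a 2 mm further command gave no motion and about 12 N along the bore, at the predicted pose. The view shows the gripper at the mouth and the lever still down at crop (137,418). Drawing straight out.

Request:
step_arm([
  [[-0.05,0,0,0,0,0],[-0.12,0,0,0,0,0],[-0.25,0,0,0,0,0],[-0.4,0,0,0,0,0],[-0.55,0,0,0,0,0],[-0.7,0,0,0,0,0],[-0.85,0,0,0,0,0],[-1,0,0,0,0,0]],
])

```text
clock: 17.55
tool_pos: [0.569, 0.1531, 0.1596]
orientation: [-179.9, 35.1, -93.9]
force: [-0.9, 1.1, -0.9]
opening: 0.0138
gripper_force: 30.0
```

Request:
step_arm([
  [[-0.2,0,0,0,0,0],[-0.4,0,0,0,0,0],[-0.6,0,0,0,0,0],[-0.6,0,0,0,0,0],[-0.6,0,0,0,0,0]],
])

```text
clock: 18.05
tool_pos: [0.572, 0.2015, 0.1935]
orientation: [-179.9, 35.1, -93.9]
force: [0.2, 0.2, -2.3]
opening: 0.0138
gripper_force: 30.0
```

Request:
step_arm([
  [[0,0,0,0,0.15,0],[0,0,0,0,0.3,0],[0,0,0,0,0.45,0],[0,0,0,0,0.61,0]],
])

```text
clock: 18.45
tool_pos: [0.5723, 0.1999, 0.1927]
orientation: [-180.0, 17.4, -94.1]
force: [0.3, -0.6, -1.2]
opening: 0.0138
gripper_force: 30.0
```

Request:
step_arm([
  [[0,0,0,0,0.15,0],[0,0,0,0,0.3,0],[0,0,0,0,0.45,0],[0,0,0,0,0.612,0],[0,0,0,0,0.612,0],[0,0,0,0,0.612,0]],
])

```text
clock: 19.05
tool_pos: [0.5718, 0.2008, 0.192]
orientation: [180.0, 0.1, -94.0]
force: [-0.6, -0.6, -1.0]
opening: 0.0133
gripper_force: 30.0
```

```bash
python3 - <<'E'
from plan import *
o=get_obs();e=o["orientation"];T=Ro.from_euler("xyz",[180,0,-94],degrees=True).as_matrix()
P=np.array([.508,-.2932,.19])-T@[.131,0,0];print(o["tool_pos"],e,o["force"],o["opening"],P,cmd(P,T,o))
E
```

```text
[0.57179477 0.20077535 0.19197444] [ 1.79953144e+02  8.18625330e-02 -9.39783224e+01] [-0.58740594 -0.57208539 -1.00701645] 0.013273123847394007 [ 0.5171381  -0.16251911  0.19      ] (array([3.662, 0.293, 0.015]), array([0.002, 0.003, 0.001]))
```

Request:
step_arm([
  [[0.15,0.01,0,0,0,0],[0.4,0.03,0,0,0,0],[0.65,0.05,0,0,0,0],[0.915,0.073,0,0,0,0]],
])

```text
clock: 19.45
tool_pos: [0.5582, 0.1077, 0.1929]
orientation: [-179.9, 0.1, -94.1]
force: [0.0, -0.1, -1.8]
opening: 0.014
gripper_force: 30.0
```

Request:
step_arm([
  [[0.25,0.02,0,0,0,0],[0.5,0.04,0,0,0,0],[0.7,0.06,0,0,0,0],[0.915,0.073,0,0,0,0]],
])

```text
clock: 19.85
tool_pos: [0.5442, 0.0169, 0.193]
orientation: [-179.9, 0.2, -94.1]
force: [1.1, 0.1, -1.2]
opening: 0.0142
gripper_force: 30.0
```

Request:
step_arm([
  [[0.25,0.02,0,0,0,0],[0.5,0.04,0,0,0,0],[0.7,0.06,0,0,0,0],[0.915,0.073,0,0,0,0]],
])

```text
clock: 20.25
tool_pos: [0.5303, -0.0737, 0.1929]
orientation: [-179.9, 0.2, -94.1]
force: [0.3, 0.4, -1.0]
opening: 0.0139
gripper_force: 30.0
```

Request:
step_arm([
  [[0.25,0.02,0,0,0,0],[0.5,0.04,0,0,0,0],[0.7,0.06,0,0,0,0],[0.85,0.073,0,0,0,0],[0.915,0.073,0,0,0,0],[0.915,0.073,0,0,0,0],[0.915,0.073,0,0,0,0],[0.915,0.073,0,0,0,0]],
])

```text
clock: 21.05
tool_pos: [0.5178, -0.1618, 0.1925]
orientation: [-179.9, 0.1, -94.0]
force: [0.4, 0.6, -0.7]
opening: 0.0135
gripper_force: 30.0
```

```bash
python3 - <<'E'
from plan import *
o=get_obs();e=o["orientation"];T=Ro.from_euler("xyz",[180,0,-94],degrees=True).as_matrix()
P=np.array([.508,-.2932,.056])-T@[.131,0,0];print(o["tool_pos"],e,P,cmd(P,T,o))
c=calibration("wrist");p,d=snapshot("wrist");cv2.imwrite("pics/w8.png",p[:,:,::-1])
m=cv2.morphologyEx(mask(p,(0,0,170),(180,50,255),(0,0,640,230)),cv2.MORPH_OPEN,np.ones((3,3)))
n,l,s,ce=cv2.connectedComponentsWithStats(m)
for i in range(1,n):
    if s[i,4]>300: print(s[i],ray(c,[ce[i]],.006).round(4))
print(proj(c,[[.508,-.2932,.006]]))
E
```

```text
[ 0.51778124 -0.16175618  0.19247665] [-1.79942153e+02  8.51988964e-02 -9.39779482e+01] [ 0.5171381  -0.16251911  0.056     ] (array([0.01 , 0.007, 1.365]), array([-0.002,  0.003,  0.001]))
[  261     0    96   215 10024] [[ 0.5183 -0.2721  0.006 ]]
[ 340   11   61  136 3285] [[ 0.4651 -0.2532  0.006 ]]
[  77   20   49  100 1407] [[ 0.7286 -0.2903  0.006 ]]
[ 117   44   80  148 4055] [[ 0.6852 -0.2473  0.006 ]]
[ 444   57   32  101 2268] [[ 0.3665 -0.232   0.006 ]]
[216  76  37  32 757] [[ 0.6002 -0.2588  0.006 ]]
[  38   86   44   63 1006] [[ 0.7916 -0.2466  0.006 ]]
[188 207  28  23 345] [[ 0.6576 -0.1226  0.006 ]]
[ 78 210  36  20 427] [[ 0.7838 -0.129   0.006 ]]
[[322.0253812  47.8315635]]
```

Request:
step_arm([
  [[0,0,0.15,0,0,0],[0.01,0.007,0.4,0,0,0],[0.01,0.007,0.7,0,0,0],[0.01,0.007,0.9,0,0,0],[0.01,0.007,1,0,0,0]],
])

```text
clock: 21.6
tool_pos: [0.5161, -0.1625, 0.0906]
orientation: [179.9, 0.1, -94.0]
force: [-0.2, -0.1, -1.3]
opening: 0.014
gripper_force: 30.0
```

Request:
step_arm([
  [[0,0,0.15,0,0,0],[0,0,0.28,0,0,0],[0,0,0.35,0,0,0],[0,0,0.35,0,0,0],[0,0,0.35,0,0,0],[0,0,0.35,0,0,0],[0,0,0.35,0,0,0],[0,0,0.35,0,0,0]],
])

```text
clock: 22.4
tool_pos: [0.5173, -0.1631, 0.058]
orientation: [-179.9, 0.1, -94.0]
force: [0.3, -0.0, -1.2]
opening: 0.0139
gripper_force: 30.0
```

```bash
python3 - <<'E'
from plan import *
o=get_obs();T=Ro.from_euler("xyz",o["orientation"],degrees=True).as_matrix();print(o["tool_pos"],o["orientation"],o["force"],o["opening"],o["gripper_force"],o["qvel"].round(2))
tip=o["tool_pos"]+T@[.131,0,-.019];print("tip",tip)
for n in("top","scene"):
    c=calibration(n);p,d=snapshot(n);cv2.imwrite(f"pics/{n}9.png",p[:,:,::-1])
    x,y=proj(c,[tip])[0];print(n,"tip px",x,y,"plate px",proj(c,[[.508,-.2932,.006]]))
    # pad still low / red mask positions
    z={"top":(295,220,335,255),"scene":(280,215,310,240)}[n];m=big(mask(p,(0,130,60),(8,255,255),z));print(n,"pad",len(pts(m)),ray(c,pts(m).mean(0),.055))
    q=p[int(y)-14:int(y)+15,int(x)-14:int(x)+15];h=hsv(q);m=cv2.inRange(h,(20,90,120),(35,255,255))
    Y,X=np.nonzero(m);print("yellow scale px",len(X),(X.min()+int(x)-14,X.max()+int(x)-14,Y.min()+int(y)-14,Y.max()+int(y)-14) if len(X) else None)
E
```

```text
[ 0.5172818  -0.16313656  0.05797065] [-1.79897410e+02  7.85403289e-02 -9.40123375e+01] [ 0.27027884 -0.02399184 -1.17734925] 0.013898350129570912 29.999777376651764 [ 0.06  0.11 -0.08 -0.02  0.04  0.05]
tip [ 0.50807981 -0.29383896  0.07679103]
top tip px 419.1450591949041 208.1286159866703 plate px [[412.28959832 210.50357739]]
top pad 58 [[ 0.43906958 -0.01958951  0.055     ]]
yellow scale px 0 None
scene tip px 383.8114553806147 282.10459010749923 plate px [[380.86448472 298.92490497]]
scene pad 106 [[ 0.43801403 -0.02644283  0.055     ]]
yellow scale px 12 (np.int64(372), np.int64(381), np.int64(268), np.int64(277))
```

```bash
python3 -c "
from plant import *
print(close_job(), get_obs()['clock'])"
```

```text
the job is handed in; nothing more can be done
the job is handed in; nothing more can be done
```

I've handed the job in at about 22 s: the lever is latched down, the rod was inserted to its collar and drawn straight out, and it is held level, scale up, with its tip about 7 cm above the middle of the reading plate.

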